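# Swap the tins behind the jar and the mill

### The arm

A 7-joint arm with a two-finger parallel gripper is mounted at the origin on a cart in front of the work surface, level with it; the furniture and walls round the work are solid. World frame = base frame: x ahead of the robot, y to its left, z up, the work surface at z = 0. Lengths are in m, angles in rad, forces in N, time in s.
With the tool pointing down it reaches from about 0.4 to 0.85 m from the base axis. Payload 4.4 kg.
Tool frame: the origin (TCP) lies at the very end of the fingers, on their centre line; the grasp point (between the pads) lies 19 mm behind it; z points along the fingers, y is the line along which they close (so a half turn about z gives the same grasp; the last joint's range is limited). The gripper opens to 94 mm and grips with 3 to 60 N. Pads are 16 mm wide; open, the fingers measure 119 mm over their backs; the gripper's body (75 mm by 177 mm) begins 78 mm behind the grasp point.
Start: joints at [1.104, 0.628, 0.038, 1.517, -0.027, 0.996, -0.02], TCP at [0.254, -0.598, 0.205] pointing down, gripper open.
Joint ranges: [-3.06, 3.06], [-0.37, 2.12], [-1.25, 1.32], [0.18, 2.47], [-1.1, 4.24], [0.23, 1.98], [-2.94, 2.94]. Speed limits (rad/s): [2.57, 2.57, 3.14, 3.14, 3.14, 3.14, 3.14].

### API

Orientations are given as a rotation vector (axis times angle).
In Python, from plant import r gives the robot as it stands.
- The arm moves only by the shell command python3 drive.py 'ROWS'. ROWS is one flat JSON list of numbers that holds 1 to 10 rows one after another, with no inner brackets; each row has 5 numbers: the opening from 0.0 (shut) to 1.0 (fully open), then dx, dy, dz in shares of the most that a row can go, 1 being 62.5 mm, then a turn about the tool's z in a scale on which 1.0 is 2 pi rad; each row shifts and turns the commanded pose from where the row before left it, along the tool's axes as they then stand; what a row does not reach is not made up. A row lasts 1/8 s, in which the tool goes at most 0.0625 m and 0.188 rad, less where a joint would pass 70% of its speed; a pose out of reach is approached as far as the arm can. The fingers move at their own pace and stop on an object; the grip force is fixed at half the most. Time passes only in rows, so rows that do not move let the fingers close. It prints the time, the measured TCP pose, the force, the opening and the grip force at its end. A shift or turn number past 1, either way, is cut back to 1. Input that does not fit is refused with a message, and nothing moves.
- r.observe(): the state, without advancing time (a new reading comes with each control period).
- r.read_camera(name): name is "side" or "top" or "wrist"; returns a dict with "pixels" (384x512x3 uint8, blue, green, red), "intrinsics" (3x3 intrinsics, pixels), "R" (3x3) and "t" (3): a world point X has camera coordinates R X + t; the wrist camera has in their place "hand_eye" (4x4, takes a point from camera to tool coordinates, whose origin is the TCP and whose axes are the flange's). Camera axes: x right, y down, z forward; pixel columns grow to the right and rows downward; lengths in m; the calibration is good to about 2 mm. A picture is of the moment at which its call begins: read the wrist's pose just before it. There is no depth.
- r.close_job(): hands the job in; it is judged then, once.
The state is a dict: "t": time; "joint_positions": joint angles; "joint_velocities": joint speeds; "effort": joint torques, N m; "ee_pos": TCP position; "tool_rot": TCP orientation; "force": force on the tool from outside, world axes, zero at the start; "moment": the same for the moment, N m; "grip_width": opening from 0.0 (shut) to 1.0 (fully open); "finger_force": force on a finger pad.
Only numpy, scipy, OpenCV 4.12 (cv2) and the standard library are available. Lean on these libraries where they do the work, as an engineer would, in place of code of your own. Each camera call takes 0.05 s, during which the arm holds its last target. There are 200 camera calls.

### The job

The match tin stands at the back of the condiment caddy, behind the jar and the pepper mill: stand the jar and the mill both on the steel side tray, fetch the match tin out and set it in the middle of the cork trivet, and put the round spice tin away in the middle of the match tin's empty place. Then put the jar and the mill back upright, each exactly where it stood before. Leave the kitchen timer and the teaspoon where they are.

Things in the scene. Friction and masses are not known exactly. Their poses are not given: they have to be found in the camera images.
- jar: White ceramic storage jar with a pale wooden lid, 56 mm in diameter, 125 mm high, about 0.3 kg, loose. Origin: centre of its underside, z up along its axis. At the start it stands on one of the two front places of the caddy (left or right varies).
- mill: Dark wooden pepper mill, 150 mm high, about 0.2 kg, loose: foot 54 mm in diameter, waist 36 mm at 60 mm height, straight cylindrical head 46 mm in diameter from 88 to 130 mm height, small knob on top. Origin: centre of its underside, z up along its axis. At the start it stands on the other front place of the caddy.
- match_tin: Small black rectangular hinged tin, closed, the lid stays shut: 50 mm along its own x, 54 mm along its own y, 21 mm high, about 60 g, loose. Origin: about the centre of its underside. At the start it stands on the back place of the caddy, nearly square to it.
- spice_tin: Flat round pale tin, closed (the lid is fixed on), 62 mm in diameter, 25 mm high, about 50 g, loose. Origin: centre of its underside. At the start it stands on the worktop, at the front left or front right.
- caddy: Fixed low wooden caddy, 145 mm (own x, away from the robot) by 170 mm (own y); floor 8 mm above the worktop, lip 6 mm wide and 6 mm above the floor. Flush round cork inlays mark two front places (x = -28 mm, y = +43 and -43 mm) and the back place (x = +32 mm, y = 0). Origin: on the worktop near its middle (wood spans x -70 to +75 mm); x axis within 0.25 rad of world x.
- back_place (a point): Centre of the back place of the caddy, on the floor of the caddy; its axes are those of the caddy.
- side_tray: Fixed flat steel tray, a plain plate without a rim, 72 mm (own x, away from the robot) by 170 mm (own y), 8 mm high; room for the jar and the mill side by side along y. Origin: centre of its underside, on the worktop. At the front left or front right; yaw within 0.06 rad.
- trivet: Fixed round cork trivet, 96 mm in diameter, 6 mm high, on the worktop beside the caddy (left or right varies). Origin: centre of its underside.
- timer: Dark grey round kitchen timer, 60 mm in diameter, 25 mm high, loose, a bystander on the front of the worktop. Origin: centre of its underside.
- teaspoon: Teaspoon with a black handle, 137 mm long along its own x, 27 mm wide, 12 mm high, loose, a bystander lying on the front of the worktop. Origin: below its middle.

How it is judged:
By the outcome, as a careful person would: the job done as asked, in the order asked, and still so for the second after the job is handed in, with the robot touching nothing.
It also fails if it takes over 144 s, if anything falls off the work surface, if the arm or the gripper's body presses on something with over 40 N, if the wrist force passes 120 N, or if a joint passes its speed limit or range.

## Working session

There is one attempt and no reset: what is moved stays moved. The work goes in short steps, Python scripts to look and compute and a shell command to move; the robot and the scene stay as the last step left them, time stands still between calls to the robot, and variables do not carry over. Pictures are saved under pics/ and viewed, at most 17 in all, crops included, and the job is handed in when it is done.

```bash
ls; mkdir -p pics; cat > look.py <<'E'
import sys,cv2,json
from plant import r
import pickle
for a in sys.argv[1:]:
    name,out=a.split(':')
    s=r.observe(); c=r.read_camera(name)
    cv2.imwrite(f'pics/{out}.png',c['pixels'])
    c['state']=s; pickle.dump(c,open(f'pics/{out}.pkl','wb'))
E
python3 look.py side:s0 top:t0 wrist:w0
python3 - <<'E'
import cv2,numpy as np,pickle
for n in ['s0','t0','w0']:
    c=pickle.load(open(f'pics/{n}.pkl','rb'))
    print(n,{k:np.round(v,3).tolist() for k,v in c.items() if k not in('pixels','state')})
print(c['state'])
E
```

```text
drive.py
pics
plant.py
s0 {'intrinsics': [[348.944, 0.0, 253.215], [0.0, 348.944, 188.2], [0.0, 0.0, 1.0]], 'R': [[-0.988, -0.156, -0.014], [-0.054, 0.425, -0.904], [0.147, -0.892, -0.428]], 't': [0.488, 0.076, 0.797]}
t0 {'intrinsics': [[456.914, 0.0, 251.788], [0.0, 456.914, 193.187], [0.0, 0.0, 1.0]], 'R': [[0.028, -1.0, -0.004], [-0.995, -0.027, -0.1], [0.1, 0.007, -0.995]], 't': [-0.002, 0.507, 1.248]}
w0 {'intrinsics': [[341.158, 0.0, 255.362], [0.0, 341.158, 191.881], [0.0, 0.0, 1.0]], 'hand_eye': [[0.0, -0.964, -0.267, 0.079], [1.0, 0.0, 0.0, 0.001], [-0.0, -0.267, 0.964, -0.178], [0.0, 0.0, 0.0, 1.0]]}
{'t': 0.1, 'joint_positions': array([ 1.10420804,  0.62923328,  0.03843532,  1.518224  , -0.02699253,
        0.99630994, -0.01997938]), 'joint_velocities': array([ 0.00083899, -0.00179997,  0.00054514, -0.00263902, -0.00158416,
       -0.00065513, -0.00051352]), 'effort': array([ 2.97665501e-03, -5.50792372e+01,  1.14754088e+00, -1.87118447e+01,
       -5.21710399e-02,  1.91440259e-02,  5.16943032e-05]), 'ee_pos': array([ 0.25339946, -0.59794224,  0.20467318]), 'tool_rot': array([-3.07712501e+00, -6.25080256e-01,  5.41384696e-04]), 'force': array([-0.27897287, -0.81571468,  0.36663769]), 'moment': array([ 0.02900281, -0.01065765, -0.01098511]), 'finger_force': 0.0, 'grip_width': 0.9990457966533894}
```

View pics/t0.png

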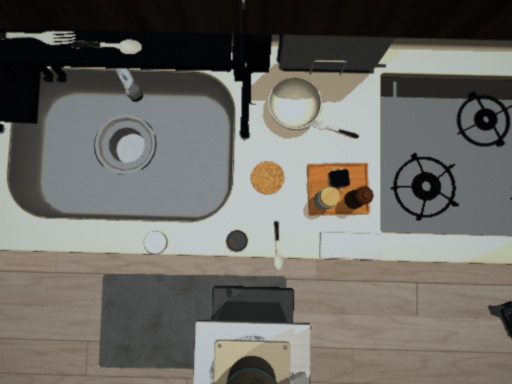

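View pics/s0.png

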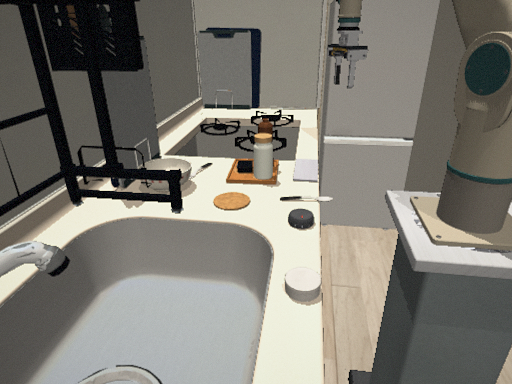

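The top view shows the spice tin at (155,242), timer (237,241), teaspoon (278,245), trivet (267,178), caddy (338,190) with the jar left at (327,198), mill right at (358,198), match tin at (339,178), and side tray at (350,245). The side view agrees: spice tin (303,285), jar (263,160), mill (265,130).

```bash
cat > geo.py <<'E'
import numpy as np,cv2,pickle
from scipy.spatial.transform import Rotation as Ro
def load(n): return pickle.load(open(f'pics/{n}.pkl','rb'))
def cam(c):
    "camera centre and cam->world rotation"
    if 'R' in c: return -c['R'].T@c['t'], c['R'].T
    s=c['state']; T=Ro.from_rotvec(s['tool_rot']).as_matrix(); H=c['hand_eye']
    return s['ee_pos']+T@H[:3,3], T@H[:3,:3]
def ray(c,p):
    o,R=cam(c); d=R@np.linalg.inv(c['intrinsics'])@np.array([p[0],p[1],1.0]); return o,d/np.linalg.norm(d)
def onplane(c,p,z):
    o,d=ray(c,p); return o+d*(z-o[2])/d[2]
def tri(*cps):
    A=np.zeros((3,3));b=np.zeros(3);L=[]
    for c,p in cps:
        o,d=ray(c,p);P=np.eye(3)-np.outer(d,d);A+=P;b+=P@o;L.append((o,P))
    X=np.linalg.solve(A,b); return X,[round(float(np.linalg.norm(P@(X-o))),4) for o,P in L]
def proj(c,X):
    o,R=cam(c); q=c['intrinsics']@(R.T@(np.asarray(X)-o)); return q[:2]/q[2]
def totool(s,X):
    "delta from TCP to X in tool axes"
    return Ro.from_rotvec(s['tool_rot']).as_matrix().T@(np.asarray(X)-s['ee_pos'])
E
python3 - <<'E'
from geo import *
t=load('t0'); w=load('w0')
for n,p,z in [('spice',(155,242),.025),('timer',(237,241),.025),('spoon',(278,245),.01),('trivet',(267,178),.006),('jar',(330,195),.125),('mill',(363,193),.15),('match',(339,178),.03),('tray',(350,245),.008),('pan',(294,103),.05),('rack',(245,135),.0),('caddyTL',(308,165),.014),('caddyTR',(367,163),.014),('caddyBL',(309,215),.014),('caddyBR',(369,213),.014)]:
    print(n,onplane(t,p,z).round(3))
print(cam(w)[0], Ro.from_rotvec(w['state']['tool_rot']).as_matrix().round(3))
E
```

```text
spice [0.364 0.275 0.025]
timer [0.373 0.049 0.025]
spoon [ 0.365 -0.065  0.01 ]
trivet [ 0.553 -0.03   0.006]
jar [ 0.498 -0.189  0.125]
mill [ 0.502 -0.268  0.15 ]
match [ 0.555 -0.229  0.03 ]
tray [ 0.371 -0.266  0.008]
pan [ 0.76  -0.099  0.05 ]
rack [0.677 0.036 0.   ]
caddyTL [ 0.592 -0.145  0.014]
caddyTR [ 0.603 -0.311  0.014]
caddyBL [ 0.451 -0.15   0.014]
caddyBR [ 0.461 -0.317  0.014]
[ 0.32616426 -0.56804595  0.38287446] [[ 0.921  0.39  -0.001]
 [ 0.39  -0.921  0.002]
 [-0.    -0.002 -1.   ]]
```

View pics/w0.png

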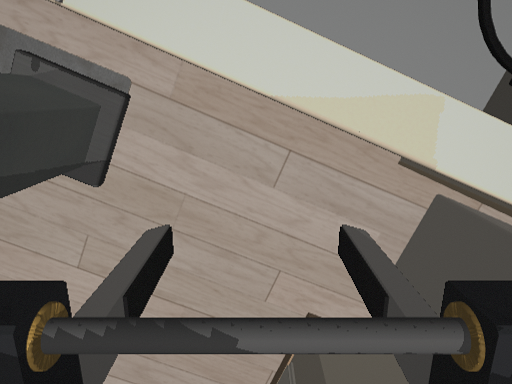

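The manual's scale: shifts go in shares of 62.5 mm and turns go in shares of 2 pi rad. Converting my numbers, 0.051 m is 0.816, -0.023 m is -0.368.

```bash
python3 drive.py '[1, 0.816, -0.368, -0.1712, 0, 1, 0.816, -0.368, -0.1712, 0, 1, 0.816, -0.368, -0.1712, 0, 1, 0.816, -0.368, -0.1712, 0, 1, 0.816, -0.368, -0.1712, 0, 1, 0.816, -0.368, -0.1712, 0, 1, 0.816, -0.368, -0.1712, 0, 1, 0, 0, 0, 0]'
python3 drive.py '[1, 0, 0, 0, -0.028, 1, 0, 0, 0, -0.028, 1, 0, 0, 0, -0.028, 1, 0, 0, 0, -0.028, 1, 0, 0, 0, -0.028, 1, 0, 0, 0, -0.028, 1, 0, 0, 0, -0.028, 1, 0, 0, 0, 0, 1, 0, 0, 0, 0]'
python3 look.py wrist:w1; python3 -c "
from geo import *
s=load('w1')['state'];print(Ro.from_rotvec(s['tool_rot']).as_matrix().round(3),s['joint_positions'].round(2),s['ee_pos'])"
```

```text
t: 1.15
ee_pos: [0.5239, -0.3053, 0.2808]
tool_rot: [-3.074, -0.64, -0.006]
force: [0.4, -0.2, 0.5]
grip_width: 1.0
finger_force: 0.0
t: 2.28
ee_pos: [0.5189, -0.3116, 0.2801]
tool_rot: [-2.156, -2.285, 0.001]
force: [-0.2, 0.6, 0.0]
grip_width: 1.001
finger_force: 0.0
[[-0.058  0.998 -0.001]
 [ 0.998  0.058 -0.   ]
 [-0.    -0.001 -1.   ]] [ 0.68  0.5  -0.29  1.54  0.16  1.12  0.41] [ 0.51894323 -0.3115681   0.28014842]
```

View pics/w1.png

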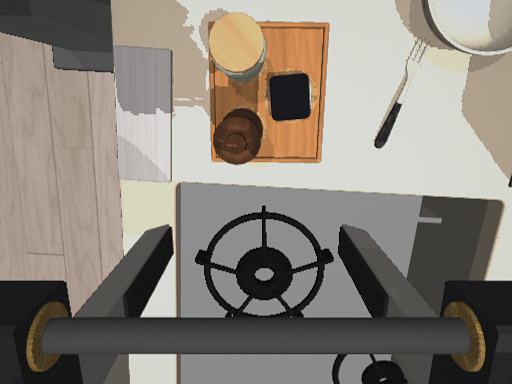

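The wrist view shows the jar lid at (237,41), mill knob near (237,142), match tin at (290,96), caddy rim from (210,22) to (328,160) and tray at (143,115). I'll take a second view for height.

Scaled: -0.03 m is -0.48.

```bash
python3 drive.py '[1, 0.48, -0.48, 0, 0, 1, 0.48, -0.48, 0, 0, 1, 0, 0, 0, 0, 1, 0, 0, 0, 0]' |head -2
python3 look.py wrist:w2; python3 - <<'E'
from geo import *
a=load('w1');b=load('w2')
I=cv2.imread('pics/w1.png');J=cv2.imread('pics/w2.png')
cv2.imwrite('pics/c12.png',np.hstack([cv2.resize(I[0:190,100:350],None,fx=1.6,fy=3.0*1.0) if 0 else cv2.resize(I[0:190,100:340],(400,317)),cv2.resize(J[30:220,140:380],(400,317))]))
def blobs(im,mask,name,amin=150):
    n,l,st,ce=cv2.connectedComponentsWithStats(mask.astype(np.uint8))
    for i in range(1,n):
        if st[i,4]>amin: print(name,st[i].tolist(),ce[i].round(1))
for n,im in (('w1',I),('w2',J)):
    h=cv2.cvtColor(im,cv2.COLOR_BGR2HSV); H,S,V=cv2.split(h)
    sub=np.zeros(H.shape,bool); sub[:225,110:400]=1
    blobs(im,sub&(V<35),n+' black')
    blobs(im,sub&(V>150)&(S>70)&(S<160)&(H>10)&(H<25),n+' lid')
    print(n,[I_.tolist() for I_ in (h[41,237],h[110,300],h[80,310],h[142,237],h[130,225],h[90,150])])
E
```

```text
t: 2.82
ee_pos: [0.4567, -0.2556, 0.2809]
w1 black [270, 74, 40, 46, 1645] [289.3  96.7]
w1 black [227, 206, 74, 19, 462] [263.5 217.8]
w1 lid [208, 12, 121, 151, 9100] [276.8  75.7]
w1 lid [215, 70, 14, 17, 189] [220.7  78.9]
w1 [[18, 109, 215], [108, 41, 31], [15, 131, 200], [11, 146, 75], [11, 140, 73], [12, 9, 147]]
w2 black [314, 124, 39, 43, 1512] [333.7 145.3]
w2 lid [319, 0, 62, 17, 708] [348.6   6.4]
w2 lid [257, 74, 117, 131, 7355] [324.7 128. ]
w2 lid [256, 166, 18, 38, 369] [262.7 188.5]
w2 [[39, 9, 206], [18, 107, 205], [13, 151, 167], [38, 10, 208], [38, 10, 208], [0, 0, 51]]
```

View pics/c12.png

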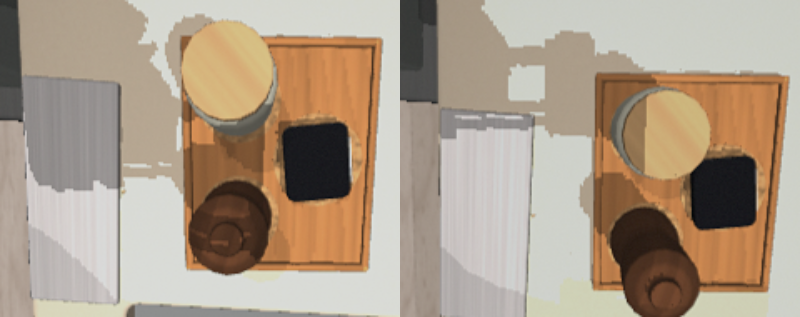

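Crops show in w1 the lid centre at about (236.8,41.4) full-frame, knob (236.2,142.2); in w2 lid (299.6,111), knob (299,206.4); caddy corners are clear in both.

```bash
python3 - <<'E'
from geo import *
a=load('w1');b=load('w2')
I,J=a['pixels'],b['pixels']
def hough(im,c,r0,r1,w=45):
    g=cv2.resize(cv2.cvtColor(im,cv2.COLOR_BGR2GRAY),None,fx=4,fy=4,interpolation=cv2.INTER_CUBIC)
    x0,y0=max(0,int(c[0]-w)),max(0,int(c[1]-w)); g=g[4*y0:4*int(c[1]+w),4*x0:4*int(c[0]+w)]
    q=cv2.HoughCircles(g,cv2.HOUGH_GRADIENT_ALT,1,20,param1=200,param2=.6,minRadius=4*r0,maxRadius=4*r1)
    return [] if q is None else [((x+.5)/4-.5+x0,(y+.5)/4-.5+y0,r/4) for x,y,r in q[0]]
print('lid',hough(I,(237,41),22,36),hough(J,(300,111),22,36))
print('knob',hough(I,(236,142),6,12,25),hough(J,(299,206),6,12,25))
print('millhead',hough(I,(236,138),18,32,45),hough(J,(299,202),18,32,45))
u=lambda p:(p[0]/1.6667+100,p[1]/1.6667); v=lambda p:((p[0]-400)/1.6667+140,p[1]/1.6667+30)
print('lid',tri((a,u((228,69))),(b,v((666,135)))))
print('knob',tri((a,u((227,237))),(b,v((665,294)))))
cs=[]
for n,p,q in [('TL',(181,38),(596,74)),('TR',(382,37),(788,75)),('BR',(369,271),(772,290)),('BL',(187,271),(595,290))]:
    X,e=tri((a,u(p)),(b,v(q))); cs.append((onplane(a,u(p),.014)+onplane(b,v(q),.014))/2); print(n,X.round(4),e,cs[-1].round(4),(onplane(a,u(p),.014)-onplane(b,v(q),.014)).round(4))
cs=np.array(cs);print('size',np.linalg.norm(cs[0]-cs[1]),np.linalg.norm(cs[1]-cs[2]),np.linalg.norm(cs[2]-cs[3]),np.linalg.norm(cs[3]-cs[0]))
cc=cs.mean(0); ys=cs[0]-cs[3]+cs[1]-cs[2]; xs=cs[1]-cs[0]+cs[2]-cs[3]
print('centre',cc,'yaw',np.arctan2(-ys[0],ys[1]),np.arctan2(xs[1],xs[0]))
for im,c,(x0,x1,y0,y1) in((I,a,(260,320,65,130)),(J,b,(308,365,115,180))):
    m=(im.max(2)<45).astype(np.uint8); mm=np.zeros_like(m);mm[y0:y1,x0:x1]=m[y0:y1,x0:x1]
    k=max(cv2.findContours(mm,0,cv2.CHAIN_APPROX_NONE)[0],key=cv2.contourArea); R=cv2.minAreaRect(k); bx=cv2.boxPoints(R)
    P=np.array([onplane(c,p,.029) for p in bx]); print('tin',R,P.mean(0).round(4),np.linalg.norm(P-np.roll(P,1,0),axis=1).round(3),[round(float(np.arctan2(*(P[i]-P[i-1])[1::-1])),3) for i in range(4)])
E
```

```text
lid [(np.float32(235.125), np.float32(47.875), np.float32(26.070053))] [(np.float32(298.375), np.float32(108.875), np.float32(26.906107))]
knob [(np.float32(235.375), np.float32(143.625), np.float32(9.698385))] [(np.float32(299.125), np.float32(207.625), np.float32(9.074195))]
millhead [(np.float32(238.125), np.float32(128.875), np.float32(23.708605))] [(np.float32(295.125), np.float32(197.125), np.float32(24.24274))]
lid (array([ 0.49580249, -0.18778931,  0.13051832]), [0.0006, 0.0006])
knob (array([ 0.50036971, -0.2738891 ,  0.15453819]), [0.0005, 0.0005])
TL [ 0.4544 -0.1511  0.0084] [0.0003, 0.0003] [ 0.4548 -0.1517  0.014 ] [ 0.0004 -0.0012  0.    ]
TR [ 0.5986 -0.1426  0.0091] [0.0003, 0.0003] [ 0.5974 -0.1433  0.014 ] [ 0.0011 -0.0002  0.    ]
BR [ 0.608  -0.3107  0.0153] [0.0015, 0.0015] [ 0.6083 -0.311   0.014 ] [-0.0021 -0.0021  0.    ]
BL [ 0.4637 -0.3201  0.0121] [0.0009, 0.0009] [ 0.4638 -0.3196  0.014 ] [-0.0009 -0.0017  0.    ]
size 0.14286099557143536 0.16815057944565467 0.14474745710497616 0.16813840239728187
centre [ 0.53106534 -0.23141791  0.014     ] yaw 0.05944233969095706 0.05942221748539386
tin ((289.35174560546875, 96.72068786621094), (44.34628677368164, 38.616146087646484), 85.2363510131836) [ 0.5565 -0.2316  0.029 ] [0.052 0.046 0.052 0.047] [1.727, 0.137, -1.385, -3.002]
tin ((333.0, 145.0), (42.0, 38.0), 90.0) [ 0.5547 -0.2308  0.029 ] [0.053 0.047 0.053 0.049] [1.678, 0.061, -1.434, -3.081]
```

Scaled: 0.05 m is 0.8, 0.0324 m is 0.5184.

```bash
python3 drive.py '[1, 0.5184, 0.3488, 0, 0, 1, 0.5184, 0.3488, 0, 0, 1, 0, 0, 0.8, 0, 1, 0, 0, 0.8, 0, 1, 0, 0, 0.16, 0, 1, 0, 0, 0, 0, 1, 0, 0, 0, 0]' |head -3
python3 look.py wrist:w3; python3 - <<'E'
from geo import *
a=load('w1')
u=lambda p:(p[0]/1.6667+100,p[1]/1.6667)
P=np.array([onplane(a,u(p),.008) for p in [(23,76),(119,84),(118,303),(30,301)]])
print('tray',P.round(4),P.mean(0),np.linalg.norm(P-np.roll(P,1,0),axis=1))
E
```

```text
t: 3.75
ee_pos: [0.4971, -0.188, 0.1721]
tool_rot: [2.15, 2.286, 0.002]
tray [[ 0.3388 -0.1834  0.008 ]
 [ 0.4092 -0.1848  0.008 ]
 [ 0.4071 -0.3514  0.008 ]
 [ 0.3356 -0.3539  0.008 ]] [ 0.37267571 -0.26839492  0.008     ] [0.17048947 0.07037925 0.16659651 0.07159732]
```

View pics/w3.png

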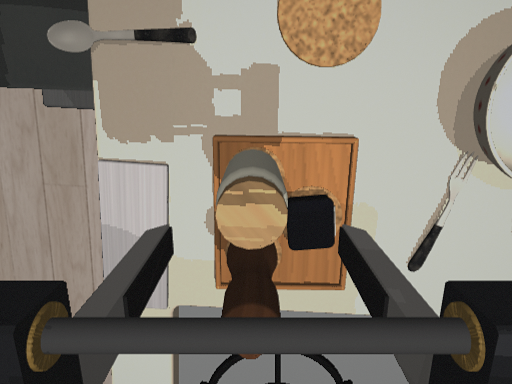

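Wrist view: lid spans columns 216–288, bottom edge row 249 (centre ≈ (252,213)); jar's body rises behind to row 148; the trivet is at (330,15).

```bash
python3 - <<'E'
from geo import *
c=load('w3');s=c['state']; im=c['pixels']; h=cv2.cvtColor(im,cv2.COLOR_BGR2HSV)
for y in (205,215,225): print(y,[tuple(h[y,x]) for x in (212,214,216,218,220,284,286,288,290,292)])
for p in [(252,213),(216,213),(288,213)]: print(p,onplane(c,p,.133).round(4))
print('base arc',onplane(c,(252,148),.133),'z0.008',onplane(c,(252,148),.008))
print('tcp',s['ee_pos'],s['tool_rot'])
a,b=load('w1'),load('w2')
print('tri lid 3',tri((a,(236.8,41.4)),(b,(299.6,111)),(c,(252,213))))
E
```

```text
205 [(np.uint8(38), np.uint8(10), np.uint8(196)), (np.uint8(14), np.uint8(164), np.uint8(120)), (np.uint8(16), np.uint8(88), np.uint8(127)), (np.uint8(17), np.uint8(111), np.uint8(197)), (np.uint8(18), np.uint8(110), np.uint8(195)), (np.uint8(16), np.uint8(113), np.uint8(142)), (np.uint8(19), np.uint8(48), np.uint8(101)), (np.uint8(120), np.uint8(98), np.uint8(13)), (np.uint8(110), np.uint8(32), np.uint8(24)), (np.uint8(105), np.uint8(20), np.uint8(26))]
215 [(np.uint8(17), np.uint8(50), np.uint8(159)), (np.uint8(15), np.uint8(122), np.uint8(94)), (np.uint8(17), np.uint8(112), np.uint8(198)), (np.uint8(19), np.uint8(105), np.uint8(192)), (np.uint8(19), np.uint8(103), np.uint8(193)), (np.uint8(21), np.uint8(98), np.uint8(195)), (np.uint8(20), np.uint8(103), np.uint8(193)), (np.uint8(120), np.uint8(77), np.uint8(20)), (np.uint8(113), np.uint8(54), np.uint8(19)), (np.uint8(125), np.uint8(61), np.uint8(25))]
225 [(np.uint8(16), np.uint8(51), np.uint8(160)), (np.uint8(15), np.uint8(81), np.uint8(104)), (np.uint8(14), np.uint8(145), np.uint8(100)), (np.uint8(16), np.uint8(115), np.uint8(198)), (np.uint8(17), np.uint8(113), np.uint8(191)), (np.uint8(20), np.uint8(106), np.uint8(193)), (np.uint8(15), np.uint8(128), np.uint8(120)), (np.uint8(120), np.uint8(58), np.uint8(22)), (np.uint8(132), np.uint8(49), np.uint8(26)), (np.uint8(60), np.uint8(12), np.uint8(22))]
(252, 213) [ 0.4958 -0.1856  0.133 ]
(216, 213) [ 0.4717 -0.1871  0.133 ]
(288, 213) [ 0.52   -0.1842  0.133 ]
base arc [ 0.49326076 -0.14189393  0.133     ] z0.008 [ 0.49359653 -0.16005845  0.008     ]
tcp [ 0.49708056 -0.18801374  0.17209015] [2.14997562 2.2863227  0.00238551]
tri lid 3 (array([ 0.49589968, -0.18755796,  0.12807797]), [0.0005, 0.0007, 0.0002])
```

Scaled: 0.04 m is 0.64, -0.0015 m is -0.024.

```bash
python3 drive.py '[1, 0.016, -0.024, 0.64, 0, 1, 0, 0, 0.64, 0, 1, 0, 0, 0.336, 0, 1, 0, 0, 0, 0, 1, 0, 0, 0, 0]' |head -4
python3 drive.py '[0, 0, 0, 0, 0, 0, 0, 0, 0, 0, 0, 0, 0, 0, 0, 0, 0, 0, 0, 0, 0, 0, 0, 0, 0, 0, 0, 0, 0, 0]'
```

```text
t: 4.42
ee_pos: [0.4951, -0.1869, 0.0709]
tool_rot: [2.15, 2.287, 0.002]
force: [0.1, -0.5, -0.3]
t: 5.18
ee_pos: [0.4941, -0.1866, 0.0695]
tool_rot: [2.151, 2.289, 0.0]
force: [0.9, -0.2, 1.3]
grip_width: 0.591
finger_force: 30.0
```

```bash
python3 drive.py '[0, 0, 0, -0.48, 0, 0, 0, 0, -0.48, 0, 0, -0.128, -0.4976, 0, 0, 0, -0.128, -0.4976, 0, 0, 0, -0.128, -0.4976, 0, 0, 0, -0.1328, -0.4992, 0, 0, 0, 0, 0, 0, 0, 0, 0, 0, 0, 0]'
python3 look.py wrist:w4 top:t4; python3 -c "
from geo import *
s=load('w4')['state'];print(Ro.from_rotvec(s['tool_rot']).as_matrix().round(3),s['joint_positions'].round(2))"
```

```text
t: 6.18
ee_pos: [0.3721, -0.2264, 0.1293]
tool_rot: [2.151, 2.289, 0.001]
force: [-0.2, 0.7, -2.8]
grip_width: 0.591
finger_force: 30.0
[[-0.062  0.998  0.001]
 [ 0.998  0.062  0.   ]
 [ 0.     0.001 -1.   ]] [ 0.69  0.47 -0.29  2.17  0.26  0.54  0.27]
```

View pics/w4.png

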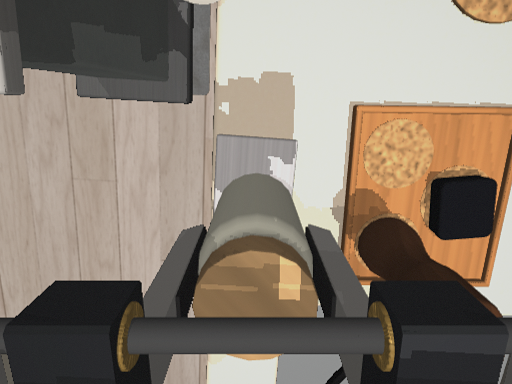

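The view shows the held jar over the tray, tray's +y edge corners at (219,134) and (298,140), the vacated inlay centred at (398,152) and the match tin at (463,207).

```bash
python3 - <<'E'
from geo import *
c=load('w4')
p=[onplane(c,q,.008) for q in [(219,134),(298,140)]]; print('tray +y edge',np.round(p,4))
im=c['pixels']; h=cv2.cvtColor(im,cv2.COLOR_BGR2HSV)
# inlay edge samples
L=np.array([onplane(c,q,.008) for q in [(364,152),(433,152),(398,118),(398,188)]]);print('inlay',L.round(4))
print('caddy edge corner',onplane(c,(355,104),.014))
E
```

```text
tray +y edge [[ 0.3388 -0.1816  0.008 ]
 [ 0.4079 -0.1826  0.008 ]]
inlay [[ 0.4671 -0.1895  0.008 ]
 [ 0.5279 -0.1857  0.008 ]
 [ 0.4919 -0.1585  0.008 ]
 [ 0.5028 -0.2202  0.008 ]]
caddy edge corner [ 0.4516966  -0.14919063  0.014     ]
```

Scaled: 0.03 m is 0.48, 0.02 m is 0.32.

```bash
python3 drive.py '[0, 0, 0, 0.48, 0, 0, 0, 0, 0.32, 0, 0, 0, 0, 0.096, 0, 0, 0, 0, 0, 0]'
```

```text
t: 6.78
ee_pos: [0.3721, -0.2262, 0.0733]
tool_rot: [-2.15, -2.29, -0.0]
force: [0.6, -0.2, -3.2]
grip_width: 0.588
finger_force: 30.0
```

Scaled: 0.002 m is 0.032, 0.001 m is 0.016.

```bash
python3 drive.py '[0, 0, 0, 0.032, 0, 0, 0, 0, 0.016, 0, 0, 0, 0, 0, 0]'; python3 drive.py '[0, 0, 0, 0.016, 0, 0, 0, 0, 0, 0]'
```

```text
t: 7.15
ee_pos: [0.3718, -0.2266, 0.0707]
tool_rot: [2.151, 2.289, 0.0]
force: [-0.2, -0.2, -4.9]
grip_width: 0.588
finger_force: 30.0
t: 7.4
ee_pos: [0.3717, -0.2266, 0.0695]
tool_rot: [2.151, 2.289, 0.0]
force: [-0.6, -0.7, -2.9]
grip_width: 0.591
finger_force: 30.0
```

Scaled: 0.001 m is 0.016.

```bash
python3 drive.py '[0, 0, 0, 0.016, 0, 0, 0, 0, 0, 0, 0, 0, 0, 0, 0]'
```

```text
t: 7.78
ee_pos: [0.3718, -0.2266, 0.0694]
tool_rot: [2.151, 2.288, -0.0]
force: [-1.2, 1.6, 11.2]
grip_width: 0.593
finger_force: 30.0
```

Scaled: -0.05 m is -0.8, -0.045 m is -0.72.

```bash
python3 drive.py '[1, 0, 0, 0, 0, 1, 0, 0, 0, 0, 1, 0, 0, 0, 0, 1, 0, 0, -0.72, 0, 1, 0, 0, -0.8, 0, 1, 0, 0, -0.72, 0, 1, -0.2976, 0.6688, 0, 0, 1, -0.2976, 0.6688, 0, 0, 1, -0.2976, 0.6688, 0, 0, 1, 0, 0, 0, 0]'
python3 drive.py '[1, 0, 0, 0, 0]' | head -3
python3 look.py wrist:w5
```

```text
t: 9.02
ee_pos: [0.5028, -0.2748, 0.2077]
tool_rot: [2.15, 2.289, 0.002]
force: [0.0, 0.5, 0.4]
grip_width: 1.001
finger_force: 0.0
t: 9.15
ee_pos: [0.499, -0.2739, 0.2077]
tool_rot: [-2.15, -2.288, 0.001]
```

View pics/w5.png

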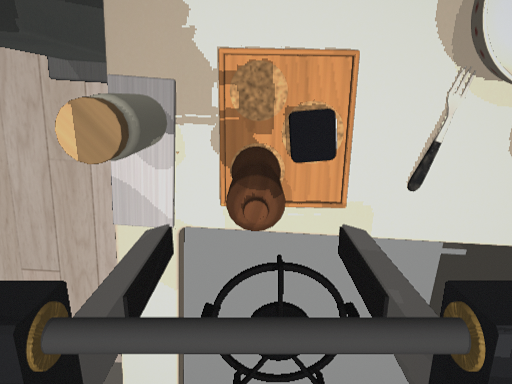

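Jar stands upright on the tray at (93,130); mill knob at (256,208), head (255,201), foot around (257,167); tin (313,135).

```bash
python3 - <<'E'
from geo import *
c=load('w5');a=load('w1');b=load('w2');s=c['state'];print(s['ee_pos'])
print(onplane(c,(256,208),.158),tri((a,(235.6,142.8)),(b,(299,207)),(c,(256,208))))
for p in [(232,165),(282,165),(226,202),(286,202)]: print(p,onplane(c,p,.008).round(4),onplane(c,p,.138).round(4))
w4=load('w4')
im=c['pixels'];hs=cv2.cvtColor(im,cv2.COLOR_BGR2HSV)
m=((hs[...,2]<115)&(hs[...,0]<16)).astype(np.uint8);m[:140]=0;m[232:]=0;m[:,:200]=0;m[:,310:]=0
for y in (155,165,175,195,200,205,210,215): 
    x=np.flatnonzero(m[y]); print(y,x.min() if len(x) else 0,x.max() if len(x) else 0)
E
```

```text
[ 0.49901072 -0.27385757  0.20773374]
[ 0.50025017 -0.27119464  0.158     ] (array([ 0.50027539, -0.27426838,  0.1525802 ]), [0.0002, 0.0011, 0.0012])
(232, 165) [ 0.4732 -0.2712  0.008 ] [ 0.4809 -0.2455  0.138 ]
(282, 165) [ 0.5294 -0.2677  0.008 ] [ 0.5177 -0.2432  0.138 ]
(226, 202) [ 0.4682 -0.3152  0.008 ] [ 0.4776 -0.2744  0.138 ]
(286, 202) [ 0.5376 -0.3108  0.008 ] [ 0.5231 -0.2715  0.138 ]
155 224 274
165 224 279
175 231 280
195 225 283
200 225 285
205 226 284
210 228 283
215 230 281
```

Scaled: 0.04 m is 0.64, 0.0013 m is 0.0208.

```bash
python3 drive.py '[1, 0, 0.0208, 0.64, 0, 1, 0, 0, 0.64, 0, 1, 0, 0, 0.48, 0, 1, 0, 0, 0, 0, 1, 0, 0, 0, 0]' |head -4
python3 drive.py '[0, 0, 0, 0, 0, 0, 0, 0, 0, 0, 0, 0, 0, 0, 0, 0, 0, 0, 0, 0, 0, 0, 0, 0, 0, 0, 0, 0, 0, 0, 0, 0, 0, 0, 0]'
```

```text
t: 9.82
ee_pos: [0.5018, -0.2745, 0.0997]
tool_rot: [2.151, 2.288, 0.001]
force: [0.1, -0.4, -1.6]
t: 10.7
ee_pos: [0.5012, -0.2743, 0.0983]
tool_rot: [-2.151, -2.289, 0.001]
force: [-1.0, 0.3, -0.2]
grip_width: 0.486
finger_force: 29.9
```

Scaled: -0.033 m is -0.528, -0.0286 m is -0.4576.

```bash
python3 drive.py '[0, 0, 0, -0.48, 0, 0, 0, 0, -0.32, 0, 0, -0.4576, 0, 0, 0, 0, 0, 0, 0, 0, 0, 0, -0.528, 0, 0, 0, 0, -0.528, 0, 0, 0, 0, -0.528, 0, 0, 0, 0, -0.504, 0, 0, 0, 0, 0, 0, 0, 0, 0, 0, 0, 0]'
python3 drive.py '[0, 0, 0, 0.48, 0, 0, 0, 0, 0.24, 0, 0, 0, 0, 0.048, 0, 0, 0, 0, 0, 0]'
```

```text
t: 11.95
ee_pos: [0.374, -0.3105, 0.1484]
tool_rot: [2.15, 2.289, 0.002]
force: [0.2, -0.3, -2.9]
grip_width: 0.483
finger_force: 29.9
t: 12.45
ee_pos: [0.3736, -0.3109, 0.1005]
tool_rot: [2.151, 2.289, 0.001]
force: [-0.8, -0.2, -2.4]
grip_width: 0.484
finger_force: 29.9
```

Scaled: 0.0015 m is 0.024, 0.001 m is 0.016.

```bash
python3 drive.py '[0, 0, 0, 0.024, 0, 0, 0, 0, 0.016, 0, 0, 0, 0, 0, 0]'|sed -n 2,4p; python3 drive.py '[0, 0, 0, 0.016, 0, 0, 0, 0, 0, 0]'|sed -n 2,4p
```

```text
ee_pos: [0.3734, -0.3112, 0.0983]
tool_rot: [2.151, 2.288, 0.0]
force: [0.2, 0.7, -0.8]
ee_pos: [0.3732, -0.3114, 0.0981]
tool_rot: [2.151, 2.288, -0.001]
force: [-1.8, 1.1, 9.4]
```

Scaled: -0.05 m is -0.8, 0.0363 m is 0.5808.

```bash
python3 drive.py '[1, 0, 0, 0, 0, 1, 0, 0, 0, 0, 1, 0, 0, 0, 0, 1, 0, 0, -0.72, 0, 1, 0, 0, -0.8, 0, 1, 0, 0, -0.48, 0, 1, 0.3968, 0.5808, 0, 0, 1, 0.3968, 0.5808, 0, 0, 1, 0.3968, 0.5808, 0, 0, 1, 0, 0, 0, 0]' | head -3
python3 drive.py '[1, 0, 0, 0, 0.0278, 1, 0, 0, 0, 0.0278, 1, 0, 0, 0, 0.0278, 1, 0, 0, 0, 0.0278, 1, 0, 0, 0, 0.0278, 1, 0, 0, 0, 0.0278, 1, 0, 0, 0, 0.0278, 1, 0, 0, 0, 0.0278, 1, 0, 0, 0, 0.0279, 1, 0, 0, 0, 0]' | head -3
python3 drive.py '[1, 0, 0, 0, 0, 1, 0, 0, 0, 0]' | head -3
python3 look.py wrist:w6;  python3 -c "
from geo import *
s=load('w6')['state'];print(Ro.from_rotvec(s['tool_rot']).as_matrix().round(3),s['joint_positions'].round(2))"
```

```text
t: 14.32
ee_pos: [0.4799, -0.2266, 0.2219]
tool_rot: [2.144, 2.296, 0.004]
t: 15.58
ee_pos: [0.4762, -0.2306, 0.2217]
tool_rot: [3.14, 0.098, -0.002]
t: 15.82
ee_pos: [0.4769, -0.2301, 0.2219]
tool_rot: [-3.14, -0.099, 0.0]
[[ 0.998  0.063 -0.   ]
 [ 0.063 -0.998  0.   ]
 [-0.    -0.    -1.   ]] [ 0.38  0.44  0.02  1.83 -0.01  0.87 -1.1 ]
```

View pics/w6.png

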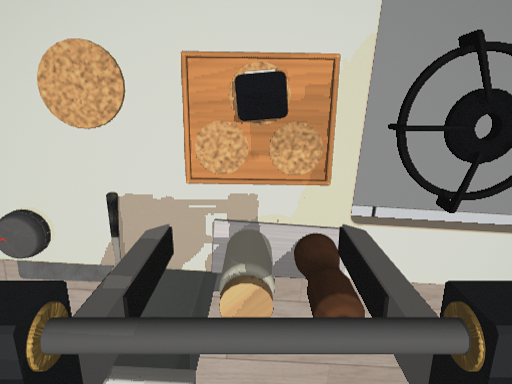

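All three inlays are visible, (222,146), (297,148) and around (260,92); tin at (262,95), trivet (81,83); jar and mill stand on the tray.

```bash
python3 - <<'E'
from geo import *
c=load('w6');im=c['pixels'];hs=cv2.cvtColor(im,cv2.COLOR_BGR2HSV);H,S,V=cv2.split(hs)
def fit(m,name,z,n=1):
    m=cv2.morphologyEx(m.astype(np.uint8),cv2.MORPH_CLOSE,np.ones((5,5)))
    k=max(cv2.findContours(m,0,cv2.CHAIN_APPROX_NONE)[0],key=cv2.contourArea)
    P=np.array([onplane(c,q[0],z)[:2] for q in cv2.convexHull(k)],np.float32)
    (x,y),r=cv2.minEnclosingCircle(P); e=cv2.fitEllipse(P*1000); print(name,cv2.contourArea(k),(round(x,4),round(y,4),round(r,4)),np.round(e[0],1),np.round(e[1],1)); return k
box=lambda x0,x1,y0,y1:(lambda M:(M.__setitem__((slice(y0,y1),slice(x0,x1)),True),M)[1])(np.zeros(H.shape,bool))
fit(box(20,150,20,150)&(S>55),'trivet',.006)
for n,p in (('trivet px',(81,83)),('inL',(222,146)),('inR',(297,148)),('back',(261,92))): print(n,onplane(c,p,.006 if 't' in n[:2] else .008).round(4))
k=max(cv2.findContours((box(225,300,60,128)&(V<45)).astype(np.uint8),0,cv2.CHAIN_APPROX_NONE)[0],key=cv2.contourArea)
R=cv2.minAreaRect(k);print(R)
P=np.array([onplane(c,q,.029) for q in cv2.boxPoints(R)]);print(P.round(4),P.mean(0))
# heights: tin top centre & trivet across views
a,b,d=load('w1'),load('w2'),load('w5')
print('tin h',tri((a,(289.3,96.7)),(b,(333.3,145.)),(c,R[0])))
print('caddy',[onplane(c,q,.014).round(4) for q in ((181,52),(340,54),(330,185),(187,184))])
print('trivet top/side', tri((c,(81,83)),(load('t0'),(267.5,178))))
E
```

```text
trivet 6024.0 (0.5566, -0.0323, 0.0481) [556.9 -32.2] [94.6 95.6]
trivet px [ 0.5586 -0.0328  0.006 ]
inL [ 0.4993 -0.1905  0.008 ]
inR [ 0.5024 -0.2768  0.008 ]
back [ 0.5616 -0.2313  0.008 ]
((261.32647705078125, 95.75421142578125), (45.827064514160156, 50.418434143066406), 85.03025817871094)
[[ 0.5762 -0.2023  0.029 ]
 [ 0.5837 -0.2536  0.029 ]
 [ 0.5382 -0.2617  0.029 ]
 [ 0.5303 -0.2087  0.029 ]] [ 0.55710983 -0.23155814  0.029     ]
tin h (array([ 0.55742903, -0.23144583,  0.01927773]), [0.0004, 0.0001, 0.0003])
caddy [array([ 0.5965, -0.1442,  0.014 ]), array([ 0.6052, -0.3118,  0.014 ]), array([ 0.4626, -0.3186,  0.014 ]), array([ 0.4532, -0.152 ,  0.014 ])]
trivet top/side (array([ 5.56321121e-01, -3.07670484e-02,  3.51752372e-04]), [0.0024, 0.0024])
```

Scaled: 0.05 m is 0.8, 0.0394 m is 0.6304, -0.085 rad / 6.2832 = -0.0135.

```bash
python3 drive.py '[1, 0, 0, 0, -0.0135, 1, 0.6304, 0.1056, 0, 0, 1, 0.6288, 0.1056, 0, 0, 1, 0, 0, 0.8, 0, 1, 0, 0, 0.8, 0, 1, 0, 0, 0.8, 0, 1, 0, 0, 0, 0, 1, 0, 0, 0, 0]'|head -3
python3 drive.py '[1, 0, 0, 0, 0]'|head -4; python3 look.py wrist:w7 side:s7
```

```text
t: 16.88
ee_pos: [0.5581, -0.232, 0.0734]
tool_rot: [3.132, 0.231, 0.003]
t: 17.0
ee_pos: [0.5587, -0.2322, 0.0744]
tool_rot: [3.131, 0.23, 0.006]
force: [-0.5, 0.2, 0.3]
```

View pics/w7.png

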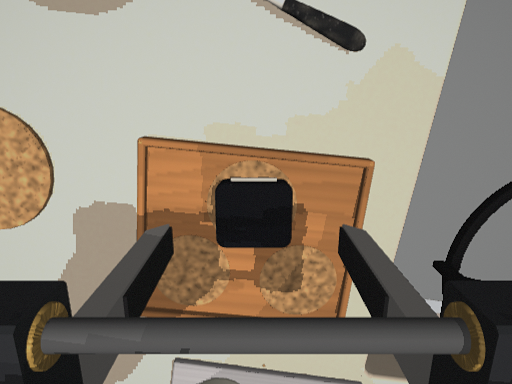

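Tin sits square in the image, columns 216–293 (centre 254.5), rows 180–247, hinge at the back; well centred between the fingers.

Scaled: 0.03 m is 0.48, 0.022 m is 0.352.

```bash
python3 - <<'E'
from geo import *
c=load('w7')
for p in [(216,213),(293,213),(254.5,179),(254.5,246)]: print(totool(c['state'],onplane(c,p,.029)).round(4))
E
python3 drive.py '[1, 0, 0, 0.48, 0, 1, 0, 0, 0.352, 0, 1, 0, 0, 0, 0, 1, 0, 0, 0, 0]'
```

```text
[ 0.0016 -0.0268  0.0453]
[0.0016 0.0264 0.0454]
[ 0.0258 -0.0002  0.0455]
[-0.0231 -0.0002  0.0453]
t: 17.6
ee_pos: [0.5578, -0.2319, 0.0212]
tool_rot: [3.132, 0.23, 0.003]
force: [0.2, -0.8, 0.7]
grip_width: 0.999
finger_force: 0.0
```

Scaled: 0.005 m is 0.08, 0.004 m is 0.064.

```bash
python3 drive.py '[1, 0.0192, 0, 0.08, 0, 1, 0, 0, 0.064, 0, 1, 0, 0, 0, 0, 1, 0, 0, 0, 0]'|head -4
python3 drive.py '[0, 0, 0, 0, 0, 0, 0, 0, 0, 0, 0, 0, 0, 0, 0, 0, 0, 0, 0, 0, 0, 0, 0, 0, 0, 0, 0, 0, 0, 0, 0, 0, 0, 0, 0]'
```

```text
t: 18.1
ee_pos: [0.5581, -0.2313, 0.0109]
tool_rot: [3.133, 0.23, -0.0]
force: [0.5, 0.5, 0.5]
t: 18.98
ee_pos: [0.5581, -0.2313, 0.0109]
tool_rot: [3.133, 0.23, 0.0]
force: [-1.1, -0.7, -0.3]
grip_width: 0.569
finger_force: 30.0
```

Scaled: -0.0395 m is -0.632, 0.0056 m is 0.0896.

```bash
python3 drive.py '[0, 0, 0, -0.48, 0, 0, 0, 0, -0.48, 0, 0, 0.0896, -0.632, 0, 0, 0, 0.0896, -0.632, 0, 0, 0, 0.0896, -0.632, 0, 0, 0, 0.0912, -0.6304, 0, 0, 0, 0.0912, -0.6304, 0, 0, 0, 0, 0, 0, 0, 0, 0, 0, 0, 0]'
python3 look.py wrist:w8
```

```text
t: 20.1
ee_pos: [0.5571, -0.0328, 0.0709]
tool_rot: [3.132, 0.23, -0.0]
force: [-0.3, -0.3, -1.0]
grip_width: 0.566
finger_force: 30.0
```

View pics/w8.png

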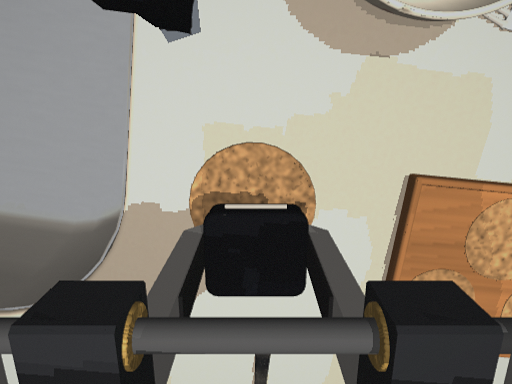

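Trivet spans columns 190–316 with its far edge at row 142, behind the held tin.

The manual's scale: shifts go in shares of 62.5 mm and turns go in shares of 2 pi rad. Converting my numbers, 0.03 m is 0.48, 0.025 m is 0.4.

```bash
python3 - <<'E'
from geo import *
c=load('w8');print(c['state']['ee_pos'])
for p in [(253,142),(189.5,196),(316,196)]: print(onplane(c,p,.006).round(4),totool(c['state'],onplane(c,p,.006)).round(4))
E
python3 drive.py '[0, 0, 0, 0.48, 0, 0, 0, 0, 0.4, 0, 0, 0, 0, 0.064, 0, 0, 0, 0, 0, 0, 0, 0, 0, 0, 0]'
```

```text
[ 0.55708163 -0.03275079  0.07087424]
[ 0.6045 -0.0245  0.006 ] [ 0.0482 -0.0013  0.0649]
[0.5581 0.0163 0.006 ] [ 0.0082 -0.0485  0.0648]
[ 0.5718 -0.0765  0.006 ] [0.0082 0.0454 0.0649]
t: 20.78
ee_pos: [0.558, -0.0325, 0.0129]
tool_rot: [3.133, 0.229, 0.003]
force: [0.6, -0.1, -1.5]
grip_width: 0.572
finger_force: 30.0
```

Scaled: -0.001 m is -0.016.

```bash
python3 drive.py '[0, 0, -0.016, 0.016, 0, 0, 0, 0, 0.016, 0, 0, 0, 0, 0, 0, 0, 0, 0, 0, 0]'|sed -n '2p;4p';python3 drive.py '[0, 0, 0, 0.016, 0, 0, 0, 0, 0, 0]'|sed -n '2p;4p'
```

```text
ee_pos: [0.557, -0.031, 0.0099]
force: [-0.5, -0.4, -1.1]
ee_pos: [0.5571, -0.031, 0.0089]
force: [1.2, -0.8, -0.0]
```

Scaled: 0.001 m is 0.016.

```bash
python3 drive.py '[0, 0, 0, 0.016, 0, 0, 0, 0, 0, 0]'|sed -n '2p;4p';
```

```text
ee_pos: [0.5571, -0.031, 0.0088]
force: [-2.2, 0.3, 8.4]
```

Scaled: -0.05 m is -0.8, -0.045 m is -0.72.

```bash
python3 drive.py '[1, 0, 0, 0, 0, 1, 0, 0, 0, 0, 1, 0, 0, 0, 0, 1, 0, 0, -0.72, 0, 1, 0, 0, -0.8, 0, 1, 0, 0, -0.72, 0, 1, 0, 0, 0, 0]'|sed -n '2p'
python3 drive.py '[1, -0.2912, -0.6624, 0, 0, 1, -0.2912, -0.6624, 0, 0, 1, -0.2912, -0.6624, 0, 0, 1, -0.2912, -0.6624, 0, 0, 1, -0.2912, -0.6624, 0, 0, 1, -0.2912, -0.6624, 0, 0, 1, -0.2912, -0.6624, 0, 0, 1, -0.2912, -0.6624, 0, 0, 1, 0, 0, 0, 0, 1, 0, 0, 0, 0]'
python3 look.py wrist:w9;  python3 -c "
from geo import *
s=load('w9')['state'];print(Ro.from_rotvec(s['tool_rot']).as_matrix().round(3),s['joint_positions'].round(2))"
```

```text
ee_pos: [0.5596, -0.0312, 0.1512]
t: 23.9
ee_pos: [0.3643, 0.2744, 0.1471]
tool_rot: [3.132, 0.23, -0.002]
force: [0.0, 0.1, -0.5]
grip_width: 0.999
finger_force: 0.0
[[ 0.989  0.146 -0.001]
 [ 0.146 -0.989 -0.002]
 [-0.001  0.001 -1.   ]] [-0.76  0.45  0.07  2.1  -0.05  0.59 -2.08]
```

View pics/w9.png

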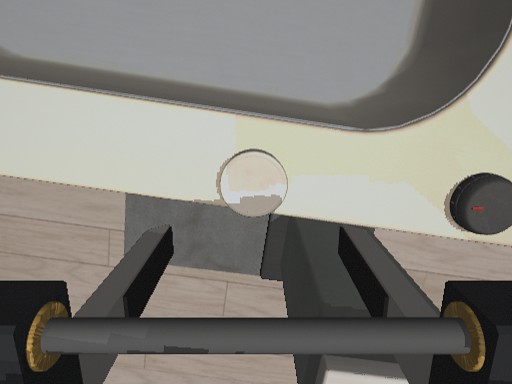

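Spice tin's top is a circle at about (254,184), columns 219–287, rows 150–216; the front edge of the worktop runs just below it.

```bash
python3 - <<'E'
from geo import *
c=load('w9');s=c['state'];im=c['pixels'];t=load('t0')
print(onplane(c,(254,183.5),.025).round(4),totool(s,onplane(c,(254,183.5),.025)).round(4))
print('diam',np.linalg.norm(onplane(c,(219,184),.025)-onplane(c,(288,184),.025)),'front edge',onplane(c,(254,215),.025),'worktop edge',onplane(c,(100,188),0),onplane(c,(400,228),0))
print(tri((c,(254,183.5)),(load('s0'),(303,277)),(t,(155,241))),onplane(t,(155,241),.025))
E
```

```text
[0.3674 0.2755 0.025 ] [ 0.0034 -0.0008  0.1221]
diam 0.06262397406982587 front edge [0.33749522 0.27113341 0.025     ] worktop edge [0.33448523 0.42416418 0.        ] [0.33658811 0.12049069 0.        ]
(array([0.36612558, 0.27549433, 0.02433287]), [0.0011, 0.0017, 0.0007]) [0.36677472 0.27553103 0.025     ]
```

Scaled: 0.04 m is 0.64, 0.003 m is 0.048.

```bash
python3 drive.py '[1, 0.048, -0.0128, 0.64, 0, 1, 0, 0, 0.64, 0, 1, 0, 0, 0.64, 0, 1, 0, 0, 0.16, 0, 1, 0, 0, 0, 0, 1, 0, 0, 0, 0]'|sed -n '2p;4p'; python3 look.py wrist:w10; python3 drive.py '[1, 0, 0, 0.128, 0, 1, 0, 0, 0, 0, 1, 0, 0, 0, 0]'|sed -n '2p;4p'
```

```text
ee_pos: [0.3684, 0.2768, 0.019]
force: [0.5, -0.5, -0.5]
ee_pos: [0.3674, 0.2766, 0.0099]
force: [-0.3, 0.8, -0.2]
```

View pics/w10.png

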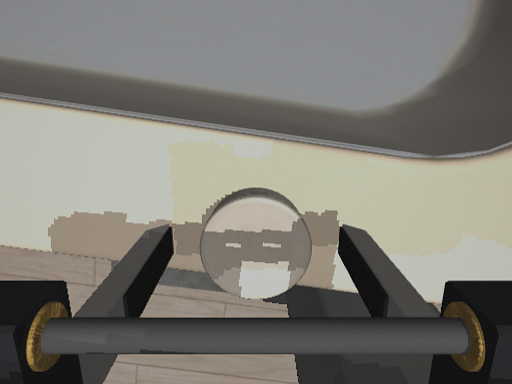

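Tin top circle is centred at about (256,246), columns 200–312, between the fingers.

Scaled: 0.001 m is 0.016.

```bash
python3 - <<'E'
from geo import *
c=load('w10');print(totool(c['state'],onplane(c,(256,246),.025)).round(4), totool(c['state'],onplane(c,(256,193),.025)).round(4), totool(c['state'],onplane(c,(256,299),.025)).round(4))
E
python3 drive.py '[0, 0, 0, 0.016, 0, 0, 0, 0, 0, 0, 0, 0, 0, 0, 0, 0, 0, 0, 0, 0, 0, 0, 0, 0, 0, 0, 0, 0, 0, 0]'
```

```text
[ 0.0002  0.0007 -0.006 ] [ 0.0304  0.0007 -0.0059] [-0.0327  0.0008 -0.006 ]
t: 25.88
ee_pos: [0.3674, 0.2766, 0.0089]
tool_rot: [-3.133, -0.23, -0.0]
force: [-1.1, 0.4, -0.6]
grip_width: 0.639
finger_force: 29.9
```

Scaled: -0.04 m is -0.64, -0.03 m is -0.48.

```bash
python3 drive.py '[0, 0, 0, -0.48, 0, 0, 0, 0, -0.64, 0, 0, 0, 0, -0.48, 0, 0, 0, 0, 0, 0]'|sed -n '2p;5,6p'
python3 drive.py '[0, 0.1872, 0.848, 0, 0, 0, 0.1872, 0.848, 0, 0, 0, 0.1872, 0.848, 0, 0, 0, 0.1872, 0.848, 0, 0, 0, 0.1872, 0.848, 0, 0, 0, 0.1872, 0.848, 0, 0, 0, 0.1872, 0.848, 0, 0, 0, 0.1872, 0.848, 0, 0, 0, 0.1872, 0.848, 0, 0, 0, 0.1824, 0.8416, 0, 0]' | sed -n '2p;5,6p'
python3 drive.py '[0, 0, 0, 0.48, 0, 0, 0, 0, 0, 0, 0, 0, 0, 0, 0]'
python3 look.py wrist:w11
```

```text
ee_pos: [0.3685, 0.2775, 0.1106]
grip_width: 0.634
finger_force: 29.9
ee_pos: [0.5599, -0.2316, 0.1071]
grip_width: 0.636
finger_force: 29.9
t: 28.0
ee_pos: [0.56, -0.2291, 0.0785]
tool_rot: [-3.132, -0.232, 0.002]
force: [-0.1, 0.5, -0.1]
grip_width: 0.64
finger_force: 29.9
```

View pics/w11.png

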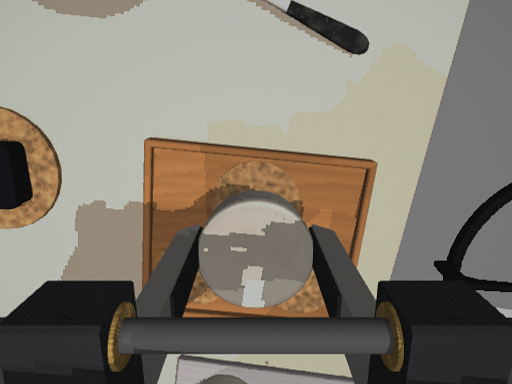

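Back rim corners at (146,140) and (376,162); inlay far edge at row 162, sides about 214 and 299; tin held centred at column 256, rows ~196–307.

```bash
python3 - <<'E'
from geo import *
c=load('w11');s=c['state'];print(s['ee_pos'])
for p in [(258,162),(299.5,195),(213.5,195)]: X=onplane(c,p,.008);print('inlay',X.round(4),totool(s,X).round(4))
L,R=onplane(c,(146,140),.014),onplane(c,(376,162),.014); print(L,R,np.linalg.norm(L-R))
y=(L-R)/np.linalg.norm(L-R); x=np.array([y[1],-y[0],0]); print('back place',(L+R)/2-.043*x, np.arctan2(x[1],x[0]))
z=s['ee_pos'][2]+.016
for p in [(199,250),(313,250),(256,196),(256,307)]: print('tin',totool(s,onplane(c,p,z)).round(4))
E
```

```text
[ 0.55999155 -0.22906565  0.07850079]
inlay [ 0.5926 -0.2265  0.008 ] [0.0327 0.0023 0.0705]
inlay [ 0.5722 -0.2614  0.008 ] [0.0074 0.0339 0.0704]
inlay [ 0.5626 -0.1969  0.008 ] [ 0.0074 -0.0314  0.0705]
[ 0.59760773 -0.14541378  0.014     ] [ 0.60631398 -0.31032341  0.014     ] 0.16513929571532568
back place [ 0.55902066 -0.23013559  0.014     ] 0.05274512949198319
tin [ 0.0026 -0.0288 -0.016 ]
tin [ 0.0026  0.0302 -0.016 ]
tin [ 0.0317  0.0007 -0.016 ]
tin [-0.0312  0.0007 -0.016 ]
```

Scaled: 0.03 m is 0.48, 0.001 m is 0.016.

```bash
python3 drive.py '[0, 0, 0.016, 0.48, 0, 0, 0, 0, 0.448, 0, 0, 0, 0, 0, 0, 0, 0, 0, 0.032, 0, 0, 0, 0, 0, 0, 0, 0, 0, 0, 0]'|sed -n '2p;4p'
python3 drive.py '[0, 0, 0, 0.016, 0, 0, 0, 0, 0, 0]'|sed -n '2p;4p'
```

```text
ee_pos: [0.5611, -0.2315, 0.0199]
force: [-0.0, -0.1, -0.1]
ee_pos: [0.5604, -0.2313, 0.0179]
force: [-0.6, -0.1, -1.0]
```

Scaled: 0.001 m is 0.016, -0.0005 m is -0.008.

```bash
python3 drive.py '[0, 0, -0.008, 0.016, 0, 0, 0, 0, 0, 0]'|sed -n '2p;4p'
python3 drive.py '[0, 0, 0, 0.008, 0, 0, 0, 0, 0, 0]'|sed -n '2p;4p'
```

```text
ee_pos: [0.5604, -0.2309, 0.0169]
force: [-0.2, -0.3, 0.1]
ee_pos: [0.5604, -0.2309, 0.0169]
force: [-1.2, -0.4, 4.6]
```

Scaled: -0.055 m is -0.88, -0.05 m is -0.8.

```bash
python3 drive.py '[1, 0, 0, 0, 0, 1, 0, 0, 0, 0, 1, 0, 0, 0, 0, 1, 0, 0, -0.64, 0, 1, 0, 0, -0.8, 0, 1, 0, 0, -0.8, 0, 1, 0, 0, -0.88, 0, 1, 0, 0, 0, 0]'|sed -n '2p;5p'
python3 drive.py '[1, 0, 0, 0, -0.0296, 1, 0, 0, 0, -0.0296, 1, 0, 0, 0, -0.0296, 1, 0, 0, 0, -0.0296, 1, 0, 0, 0, -0.0296, 1, 0, 0, 0, -0.0296, 1, 0, 0, 0, -0.0296, 1, 0, 0, 0, -0.0296, 1, 0, 0, 0, 0, 1, 0, 0, 0, 0]'
python3 look.py wrist:w12; python3 - <<'E'
from geo import *
s=load('w12')['state'];R=Ro.from_rotvec(s['tool_rot']).as_matrix();print(R.round(4))
print('to mill hover',totool(s,[.3732,-.3114,.21]))
E
```

```text
ee_pos: [0.5634, -0.2319, 0.2161]
grip_width: 0.999
t: 31.8
ee_pos: [0.56, -0.2307, 0.2107]
tool_rot: [-2.154, -2.285, 0.0]
force: [0.6, -0.5, 0.4]
grip_width: 1.001
finger_force: 0.0
[[-5.920e-02  9.982e-01 -9.000e-04]
 [ 9.982e-01  5.920e-02  5.000e-04]
 [ 6.000e-04 -9.000e-04 -1.000e+00]]
to mill hover [-0.06946216 -0.19123241  0.00084071]
```

Scaled: -0.0478 m is -0.7648, -0.0174 m is -0.2784, -0.002 rad / 6.2832 = -0.0003.

```bash
python3 drive.py '[1, -0.2784, -0.7648, 0, -0.0003, 1, -0.2784, -0.7648, 0, 0, 1, -0.2768, -0.7648, 0, 0, 1, -0.2768, -0.7648, 0, 0, 1, 0, 0, 0, 0, 1, 0, 0, 0, 0, 1, 0, 0, 0, 0]'|sed -n '2,3p'
python3 look.py wrist:w13; python3 - <<'E'
from geo import *
print(totool(load('w13')['state'],[.3732,-.3114,.0981]))
E
```

```text
ee_pos: [0.3756, -0.3114, 0.2115]
tool_rot: [2.146, 2.293, 0.002]
[ 0.00016122 -0.00255018  0.11340076]
```

View pics/w13.png

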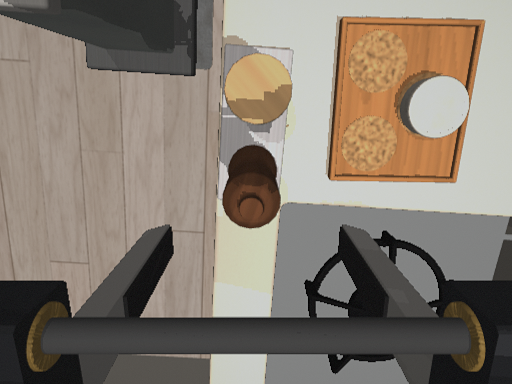

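Spice tin sits in the back place at (438,106); mill (251,203) and jar (258,88) stand upright on the tray.

Scaled: 0.04 m is 0.64, 0.033 m is 0.528.

```bash
python3 drive.py '[1, 0, 0, 0.64, 0, 1, 0, 0, 0.64, 0, 1, 0, 0, 0.528, 0, 1, 0, 0, 0, 0, 1, 0, 0, 0, 0, 1, 0, 0, 0, 0]'
python3 - <<'E'
from geo import *
from plant import r
s=r.observe();print(totool(s,[.3732,-.3114,.0981]),Ro.from_rotvec(s['tool_rot']).as_matrix()[:2,0])
E
```

```text
t: 33.52
ee_pos: [0.3751, -0.3128, 0.0997]
tool_rot: [2.147, 2.29, 0.001]
force: [-0.4, 0.2, 0.1]
grip_width: 1.003
finger_force: 0.0
[ 0.00148457 -0.00180167  0.00160627] [-0.06451028  0.99791547]
```

Scaled: -0.0018 m is -0.0288, 0.0014 m is 0.0224, 0.003 rad / 6.2832 = 0.0005.

```bash
python3 drive.py '[1, 0.0224, -0.0288, 0.016, 0.0005, 1, 0, 0, 0, 0, 0, 0, 0, 0, 0, 0, 0, 0, 0, 0, 0, 0, 0, 0, 0, 0, 0, 0, 0, 0, 0, 0, 0, 0, 0, 0, 0, 0, 0, 0, 0, 0, 0, 0, 0]'
python3 drive.py '[0, 0, 0, -0.48, 0, 0, 0, 0, -0.32, 0, 0, 0, 0, 0, 0, 0, 0, 0.528, 0, 0, 0, 0, 0.528, 0, 0, 0, 0, 0.528, 0, 0, 0, 0, 0.504, 0, 0, 0, 0.4576, 0, 0, 0, 0, 0, 0, 0, 0, 0, 0, 0, 0, 0]'
python3 - <<'E'
from geo import *
from plant import r
s=r.observe();print(totool(s,[.5012,-.2743,.0983]),Ro.from_rotvec(s['tool_rot']).as_matrix()[:2,0])
E
```

```text
t: 34.65
ee_pos: [0.3721, -0.311, 0.0974]
tool_rot: [2.152, 2.289, 0.0]
force: [-0.1, 0.2, -0.7]
grip_width: 0.48
finger_force: 30.0
t: 35.9
ee_pos: [0.4997, -0.2749, 0.1464]
tool_rot: [-2.152, -2.288, 0.002]
force: [-0.5, 0.4, -2.6]
grip_width: 0.482
finger_force: 30.0
[0.00052218 0.00157051 0.04810941] [-0.06118676  0.99812633]
```

Scaled: 0.02 m is 0.32, 0.0012 m is 0.0192.

```bash
python3 drive.py '[0, 0.008, 0.0192, 0.32, 0, 0, 0, 0, 0.32, 0, 0, 0, 0, 0.096, 0, 0, 0, 0, 0, 0, 0, 0, 0, 0, 0]'|sed -n '2p;4p'
python3 drive.py '[0, 0, 0, 0.016, 0, 0, 0, 0, 0, 0]'|sed -n '2p;4p'
```

```text
ee_pos: [0.5022, -0.2743, 0.1021]
force: [0.5, 0.2, -1.9]
ee_pos: [0.5019, -0.274, 0.1007]
force: [-0.5, -0.2, -2.8]
```

Scaled: 0.001 m is 0.016, -0.0008 m is -0.0128.

```bash
python3 drive.py '[0, 0, -0.0128, 0.016, 0, 0, 0, 0, 0.016, 0, 0, 0, 0, 0, 0]'|sed -n '2p;4p'
python3 drive.py '[0, 0, 0, 0.016, 0, 0, 0, 0, 0, 0]'|sed -n '2p;4p'
```

```text
ee_pos: [0.5009, -0.2738, 0.0983]
force: [-0.8, 0.1, -2.1]
ee_pos: [0.5011, -0.2739, 0.0974]
force: [-0.3, -0.6, -1.6]
```

Scaled: 0.001 m is 0.016.

```bash
python3 drive.py '[0, 0, 0, 0.016, 0, 0, 0, 0, 0, 0]'|sed -n '2p;4p'
```

```text
ee_pos: [0.5011, -0.274, 0.0974]
force: [-1.7, 0.1, 6.4]
```

Scaled: -0.0421 m is -0.6736, -0.042 m is -0.672.

```bash
python3 drive.py '[1, 0, 0, 0, 0, 1, 0, 0, 0, 0, 1, 0, 0, 0, 0, 1, 0, 0, -0.64, 0, 1, 0, 0, -0.64, 0, 1, 0, 0, -0.32, 0, 1, 0.2944, -0.672, 0, 0, 1, 0.2944, -0.6736, 0, 0, 1, 0.2944, -0.6736, 0, 0, 1, 0, 0, 0, 0]'|sed -n '2p;5p'
python3 drive.py '[1, 0, 0, 0.64, 0, 1, 0, 0, 0.64, 0, 1, 0, 0, 0.72, 0, 1, 0, 0, 0, 0, 1, 0, 0, 0, 0, 1, 0, 0, 0, 0]'|sed -n '2p;4p'
python3 - <<'E'
from geo import *
from plant import r
s=r.observe();print(totool(s,[.3718,-.2266,.0695]),Ro.from_rotvec(s['tool_rot']).as_matrix()[:2,0])
E
```

```text
ee_pos: [0.3679, -0.2256, 0.1963]
grip_width: 1.001
ee_pos: [0.373, -0.2272, 0.0729]
force: [-0.0, -0.9, 0.0]
[ 0.00073057 -0.00120693  0.00340432] [-0.06114892  0.99812696]
```

```bash
python3 drive.py '[1, 0.0096, -0.016, 0.048, 0, 1, 0, 0, 0, 0, 0, 0, 0, 0, 0, 0, 0, 0, 0, 0, 0, 0, 0, 0, 0, 0, 0, 0, 0, 0, 0, 0, 0, 0, 0, 0, 0, 0, 0, 0]'|sed -n '2,6p'
python3 drive.py '[0, 0, 0, -0.48, 0, 0, 0, 0, -0.48, 0, 0, 0.5168, 0, 0, 0, 0, 0, 0, 0, 0, 0, 0, 0.4976, 0, 0, 0, 0, 0.4976, 0, 0, 0, 0, 0.4976, 0, 0, 0, 0, 0.4992, 0, 0, 0, 0, 0, 0, 0, 0, 0, 0, 0, 0]'|sed -n '2,6p'
python3 - <<'E'
from geo import *
from plant import r
s=r.observe();print(totool(s,[.4945,-.1867,.0695]),Ro.from_rotvec(s['tool_rot']).as_matrix()[:2,0])
E
```

```text
ee_pos: [0.3711, -0.226, 0.0684]
tool_rot: [2.152, 2.288, 0.001]
force: [1.2, 0.3, -1.0]
grip_width: 0.595
finger_force: 30.0
ee_pos: [0.491, -0.1865, 0.1274]
tool_rot: [-2.151, -2.286, 0.003]
force: [-0.4, 0.7, -3.8]
grip_width: 0.595
finger_force: 30.0
[-0.00048517  0.00371359  0.0579189 ] [-0.06089117  0.99814429]
```

Scaled: 0.03 m is 0.48, 0.02 m is 0.32.

```bash
python3 drive.py '[0, 0, 0.032, 0.48, 0, 0, 0, 0, 0.32, 0, 0, 0, 0, 0.064, 0, 0, 0, 0, 0, 0, 0, 0, 0, 0, 0]'|sed -n '2p;4p'
python3 drive.py '[0, 0, 0, 0.016, 0, 0, 0, 0, 0, 0]'|sed -n '2p;4p'
```

```text
ee_pos: [0.4952, -0.1863, 0.0752]
force: [0.1, 0.2, -3.9]
ee_pos: [0.495, -0.1861, 0.0737]
force: [-0.1, 0.3, -4.0]
```

Scaled: 0.002 m is 0.032, 0.001 m is 0.016.

```bash
python3 drive.py '[0, 0, 0, 0.032, 0, 0, 0, 0, 0.016, 0, 0, 0, 0, 0, 0]'|sed -n '2p;4p'
python3 drive.py '[0, 0, 0, 0.016, 0, 0, 0, 0, 0, 0]'|sed -n '2p;4p'
python3 drive.py '[0, 0, 0, 0.016, 0, 0, 0, 0, 0, 0]'|sed -n '2p;4p'
```

```text
ee_pos: [0.4948, -0.186, 0.0702]
force: [0.7, 0.3, -3.6]
ee_pos: [0.4948, -0.186, 0.0693]
force: [0.7, 0.3, -4.0]
ee_pos: [0.495, -0.186, 0.0685]
force: [0.7, -0.0, -3.8]
```

Scaled: 0.001 m is 0.016.

```bash
python3 drive.py '[0, 0, 0, 0.016, 0, 0, 0, 0, 0, 0]'|sed -n '2p;4p'
```

```text
ee_pos: [0.495, -0.186, 0.0684]
force: [-1.4, 0.4, 6.3]
```

Scaled: -0.06 m is -0.96, -0.05 m is -0.8.

```bash
python3 drive.py '[1, 0, 0, 0, 0, 1, 0, 0, 0, 0, 1, 0, 0, 0, 0, 1, 0, 0, -0.8, 0, 1, 0, 0, -0.96, 0, 1, 0, 0, -0.96, 0, 1, -0.6784, 0.0864, -0.224, 0, 1, -0.6784, 0.0864, -0.224, 0, 1, -0.6784, 0.088, -0.224, 0, 1, 0, 0, 0, 0]'|sed -n '2p;5p'
python3 drive.py '[1, 0, 0, 0, 0, 1, 0, 0, 0, 0]'|sed -n '2p;5p'
python3 look.py wrist:w14 top:t14;python3 - <<'E'
from geo import *
a=load('w1');c=load('w14');print(c['state']['ee_pos'],c['state']['tool_rot'])
cv2.imwrite('pics/cmp.png',np.hstack([cv2.resize(x['pixels'][0:190,100:340],(400,317)) for x in (a,c)]))
# expected pixel of original lid/knob/foot in new view
for X in ([.4958,-.1876,.1305],[.5003,-.2739,.1545]): print(proj(a,X),proj(c,X))
E
```

```text
ee_pos: [0.5188, -0.3164, 0.2796]
grip_width: 1.001
ee_pos: [0.5188, -0.3102, 0.279]
grip_width: 1.0
[ 0.51880931 -0.31021781  0.27903972] [-2.14878578e+00 -2.29001571e+00 -3.85862582e-04]
[236.36423764  41.64893249] [237.18898175  43.21941299]
[235.75527303 142.56684247] [236.02882017 144.30043741]
```

View pics/cmp.png

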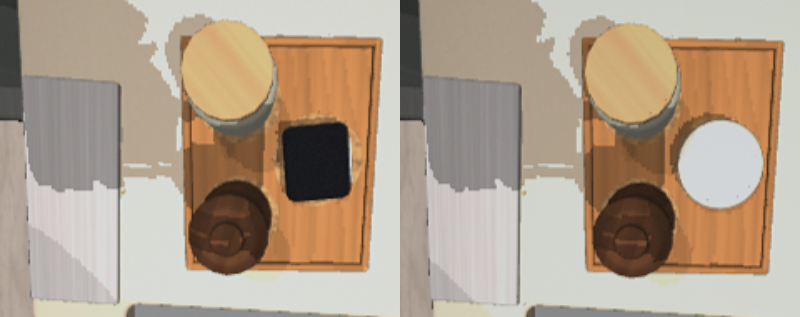

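Left (before) and right (after) views match: jar at (228,69) vs (231,72), mill (229,237) vs (633-400,237), with the caddy itself shifted about (2,2); I'll quantify it.

```bash
python3 - <<'E'
from geo import *
a=load('w1');c=load('w14')
def sh(A,B,x0,x1,y0,y1,m=6):
    g=[cv2.resize(cv2.cvtColor(i['pixels'],cv2.COLOR_BGR2GRAY),None,fx=5,fy=5,interpolation=cv2.INTER_CUBIC) for i in (A,B)]
    T=g[0][5*y0:5*y1,5*x0:5*x1]; yy=max(0,y0-m); W=g[1][5*yy:5*(y1+m),5*(x0-m):5*(x1+m)]
    _,v,_,l=cv2.minMaxLoc(cv2.matchTemplate(W,T,cv2.TM_CCOEFF_NORMED)); return (l[0]/5-m,l[1]/5-(y0-yy),round(v,3))
print('jar',sh(a,c,205,270,8,85),'exp (.82,1.57)');print('mill',sh(a,c,210,266,118,168),'exp (.27,1.73)')
print('rimR',sh(a,c,300,335,10,40),sh(a,c,300,335,140,170),'exp',proj(c,[.6,-.145,.014])-proj(a,[.6,-.145,.014]),proj(c,[.608,-.311,.014])-proj(a,[.608,-.311,.014]))
P=[onplane(c,((u-400)/1.6667+100,v/1.6667),.033) for u,v in ((678,164),(764,164),(721,120),(721,209))]
print('spice',np.mean(P,0),np.round(P,4).tolist())
t0,t1=load('t0'),load('t14')
print('top jar',sh(t0,t1,312,344,182,212),'mill',sh(t0,t1,345,375,182,210),'timer',sh(t0,t1,222,252,228,254),'spoon',sh(t0,t1,268,288,218,270))
h=t1['pixels'];m=(h.max(2)<45).astype(np.uint8);M=np.zeros_like(m);M[160:196,250:286]=m[160:196,250:286];mo=cv2.moments(M);q=(mo['m10']/mo['m00'],mo['m01']/mo['m00']);print('match on trivet',q,onplane(t1,q,.02))
hs=cv2.cvtColor(t0['pixels'],cv2.COLOR_BGR2HSV);T=(hs[...,1]>70).astype(np.uint8);T2=np.zeros_like(T);T2[155:200,245:290]=T[155:200,245:290];mo=cv2.moments(T2);q=(mo['m10']/mo['m00'],mo['m01']/mo['m00']);print('trivet',q,onplane(t0,q,.006))
E
```

```text
jar (1.4000000000000004, 1.5999999999999996, 0.929) exp (.82,1.57)
mill (2.4000000000000004, 1.5999999999999996, 0.968) exp (.27,1.73)
rimR (0.7999999999999998, 1.5999999999999996, 0.989) (0.20000000000000018, 1.5999999999999996, 0.986) exp [0.88548639 1.81726431] [0.11957466 1.75720407]
spice [ 0.5594926  -0.23154227  0.033     ] [[0.5286, -0.233, 0.033], [0.5903, -0.2291, 0.033], [0.5567, -0.2012, 0.033], [0.5624, -0.2628, 0.033]]
top jar (-1.0, 0.7999999999999998, 0.373) mill (0.20000000000000018, -0.7999999999999998, 0.898) timer (0.0, 0.0, 1.0) spoon (0.0, 0.0, 1.0)
match on trivet (267.6993006993007, 176.84965034965035) [ 0.55461117 -0.03128203  0.02      ]
trivet (267.12820512820514, 177.2995337995338) [ 0.55521058 -0.03007076  0.006     ]
```

Everything matches except the mill, which came back about 1.9 mm too far in +x; the timer and spoon have not moved. I'll nudge the mill back.

Scaled: 0.05 m is 0.8, 0.0373 m is 0.5968.

```bash
python3 drive.py '[1, 0.5968, -0.272, 0, 0, 1, 0, 0, 0, 0, 1, 0, 0, 0.8, 0, 1, 0, 0, 0.8, 0, 1, 0, 0, 0.8, 0, 1, 0, 0, 0.48, 0, 1, 0, 0, 0, 0, 1, 0, 0, 0, 0, 1, 0, 0, 0, 0]'|sed -n '2p;4p'
python3 - <<'E'
from geo import *
from plant import r
print(totool(r.observe(),[.4992,-.274,.0985]))
E
```

```text
ee_pos: [0.5009, -0.2763, 0.101]
force: [0.5, -0.8, 0.3]
[ 0.00245567 -0.00158884  0.00252339]
```

Scaled: 0.002 m is 0.032.

```bash
python3 drive.py '[1, 0.032, 0, 0.032, 0, 0, 0, 0, 0, 0, 0, 0, 0, 0, 0, 0, 0, 0, 0, 0, 0, 0, 0, 0, 0, 0, 0, 0, 0, 0, 0, 0, 0, 0, 0, 0, 0, 0, 0, 0]'|sed -n '2p;4,6p'
python3 drive.py '[0, 0, 0, -0.096, 0, 0, 0, 0, 0, 0, 0, 0, -0.0288, 0, 0, 0, 0, 0, 0, 0, 0, 0, 0, 0.048, 0, 0, 0, 0, 0.032, 0, 0, 0, 0, 0, 0, 0, 0, 0, 0, 0]'|sed -n '2p;4,6p'
python3 drive.py '[0, 0, 0, 0.016, 0, 0, 0, 0, 0, 0]'|sed -n '2p;4p'
```

```text
ee_pos: [0.4997, -0.2738, 0.0974]
force: [0.1, 0.6, 0.0]
grip_width: 0.483
finger_force: 29.9
ee_pos: [0.4978, -0.2739, 0.0983]
force: [1.2, 0.5, -2.1]
grip_width: 0.484
finger_force: 29.9
ee_pos: [0.4978, -0.2739, 0.0974]
force: [-0.7, -0.0, -3.2]
```

Scaled: -0.002 m is -0.032, 0.0013 m is 0.0208.

```bash
python3 drive.py '[0, 0, 0.0208, -0.032, 0, 0, 0, 0, 0, 0, 0, 0, 0, 0.032, 0, 0, 0, 0, 0.016, 0, 0, 0, 0, 0, 0, 0, 0, 0, 0, 0]'|sed -n '2p;4p'
python3 drive.py '[0, 0, 0, 0.008, 0, 0, 0, 0, 0, 0]'|sed -n '2p;4p'
```

```text
ee_pos: [0.4995, -0.274, 0.0972]
force: [-1.3, 0.5, 5.9]
ee_pos: [0.4995, -0.274, 0.0972]
force: [-0.2, -0.0, 9.8]
```

Seated on the floor; release, retreat to the same view and check.

Scaled: -0.06 m is -0.96, -0.05 m is -0.8.

```bash
python3 drive.py '[1, 0, 0, 0, 0, 1, 0, 0, 0, 0, 1, 0, 0, 0, 0, 1, 0, 0, -0.8, 0, 1, 0, 0, -0.96, 0, 1, 0, 0, -0.96, 0, 1, 0, 0, -0.176, 0, 1, -0.5968, 0.28, 0, 0, 1, 0, 0, 0, 0, 1, 0, 0, 0, 0]'|sed -n '2p;5p'
python3 drive.py '[1, 0, 0, 0, 0, 1, 0, 0, 0, 0]'|sed -n '2p;5p'
python3 look.py wrist:w15 top:t15;python3 - <<'E'
from geo import *
a=load('w1');c=load('w15');print(c['state']['ee_pos'])
def sh(A,B,x0,x1,y0,y1,m=6):
    g=[cv2.resize(cv2.cvtColor(i['pixels'],cv2.COLOR_BGR2GRAY),None,fx=5,fy=5,interpolation=cv2.INTER_CUBIC) for i in (A,B)]
    T=g[0][5*y0:5*y1,5*x0:5*x1]; yy=max(0,y0-m); W=g[1][5*yy:5*(y1+m),5*(x0-m):5*(x1+m)]
    _,v,_,l=cv2.minMaxLoc(cv2.matchTemplate(W,T,cv2.TM_CCOEFF_NORMED)); return np.round((l[0]/5-m,l[1]/5-(y0-yy),v),2)
for n,b,X in [('jar',(205,270,8,85),[.4958,-.1876,.1305]),('mill',(210,266,118,168),[.5003,-.274,.14]),('rimTR',(300,335,10,40),[.6,-.145,.014]),('rimBR',(300,335,140,170),[.608,-.311,.014])]:
    print(n,sh(a,c,*b),'exp',(proj(c,X)-proj(a,X)).round(2))
s=load('t15')['pixels']; print(load('t15')['state']['force'])
E
```

```text
ee_pos: [0.518, -0.309, 0.2755]
grip_width: 0.998
ee_pos: [0.5186, -0.3092, 0.2768]
grip_width: 1.001
[ 0.51860395 -0.3091954   0.27679677]
jar [1.   2.2  0.92] exp [0.63 2.32]
mill [1.2  3.   0.96] exp [0.2  3.02]
rimTR [1. 2. 1.] exp [1.15 2.08]
rimBR [0.4  2.4  0.98] exp [0.46 2.61]
[ 0.28370929 -0.01318813  0.50910292]
```

Everything is now within about 1 mm of where it stood, and the robot is clear. I'll hand in.

```bash
python3 -c "
from plant import r
print(r.observe()['t'],r.close_job())"
```

```text
the job is handed in; nothing more can be done
51.475 None
```

I handed in the job at 51.5 s: the match tin is on the trivet, the spice tin is in its old place, the jar and mill are back within about 1 mm by my camera check, and the timer and teaspoon have not moved; no verdict came back.

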